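# Show the finished sample's base to the inspection camera

## Task

One of the two magnetic stirrers has been switched off (its knob's pointer is at the off mark, straight up the panel): take the square sample bottle off that one, and leave the other bottle stirring and everything else undisturbed. Present the bottle to the inspection camera so that it can look for residue under the base: in the air, the middle of its base on the lens axis about 11 cm in front of the lens, base tipped towards the lens so the bottle leans about 30 degrees from upright, and turned so that a flat side, not a corner, squarely faces the lens. Do not touch the camera, and finish while still holding the bottle there, steady: do not put it down.

Things in the scene. Friction and masses are not known exactly. Their poses are not given: they have to be found in the camera images.
- bottle_1: amber square glass bottle with a black round screw cap, 0.2 kg: body 48 x 48 mm with flat upright sides up to 78 mm, then a shoulder; cap 33 mm across from 90 to 112 mm above the base. Origin: centre of the underside; z runs up through the cap, x and y are square to its flat sides. It stands on one of the two stirrers
- bottle_2: amber square glass bottle with a black round screw cap, 0.2 kg: body 48 x 48 mm with flat upright sides up to 78 mm, then a shoulder; cap 33 mm across from 90 to 112 mm above the base. Origin: centre of the underside; z runs up through the cap, x and y are square to its flat sides. It stands on one of the two stirrers (same as the other)
- cap_1 (a point): centre of the top of bottle_1's cap, 112 mm above its base
- cap_2 (a point): centre of the top of bottle_2's cap, 112 mm above its base
- plate_a (a point): middle of the top face of stirrer a's square white plate (135 x 135 mm, 90 mm above the bench). The stirrer is a fixed blue box 150 mm wide, about 225 mm deep, its sloping panel towards the robot; x of the point points away from the robot, y to the left
- plate_b (a point): middle of the top face of stirrer b's square white plate (135 x 135 mm, 90 mm above the bench). The stirrer is a fixed blue box 150 mm wide, about 225 mm deep, its sloping panel towards the robot; x of the point points away from the robot, y to the left
- knob_a (a joint): speed knob on the sloping front panel of stirrer a (right-hand end as the robot sees it), black, 46 mm across, bar grip with a white pointer line. 0: pointer straight up the panel at the off mark, towards the plate (switched off); larger: turned clockwise, running (1 to 2.3 rad when running)
- knob_b (a joint): speed knob on the sloping front panel of stirrer b (right-hand end as the robot sees it), black, 46 mm across, bar grip with a white pointer line. 0: pointer straight up the panel at the off mark, towards the plate (switched off); larger: turned clockwise, running (1 to 2.3 rad when running)
- lens (a point): centre of the front glass of the inspection camera's lens, 150 to 200 mm above the bench, looking level, roughly back at the robot. x: along the lens axis from the glass back into the camera (the view in front is at negative x); y: crosswise, level; z up. A black ring lamp 64 mm across surrounds it; behind is a white camera on an upright aluminium post 284 mm high, 105 mm behind the glass
- camera_stand: fixed stand of the camera: dark steel base plate 285 x 140 x 10 mm on the bench, from 50 mm in front of its origin (-x) to 235 mm behind it; the lens glass is 100 mm behind (+x of) the origin. Origin on the bench, axes parallel to those of the lens
- vial: bystander: capped clear vial, 28 mm across, 58 mm high; origin under its centre; stands between the stations
- weighing_jar: bystander: low clear glass jar with knobbed lid, 43 mm across, 43 mm high; origin under its centre; stands between the stations
- hygrometer: bystander: round dial, 100 mm across, 20 mm thick, lying on the left; origin under its centre
- spatula: bystander: thin steel laboratory spatula, 170 mm long, 4 mm thick, lying between the stations, pointing away from the robot; origin under its middle
- reagent: bystander: round amber bottle with label, 80 mm across, 170 mm high, on the left; origin under its centre
- jar: bystander: round clear jar with blue cap, 66 mm across, 100 mm high, on the left; origin under its centre
- wash_bottle: bystander: white wash bottle with bent spout, 68 mm across, 190 mm high, on the right; origin under its centre
- beaker: bystander: glass beaker, 72 mm across, 95 mm high, on the right; origin under its centre

How it is judged:
At the end, for the whole second after the job is handed in: Bottle of the switched-off stirrer held still in the fingers only: base middle 85-135 mm before the lens, within 15 mm of its axis, leaning 21-39 deg with the base nearer the lens, a flat side square within 10 deg. Other bottle within 15 mm of its place on the running stirrer (((x of bottle_1 in the frame of lens between -0.135 and -0.085 m and y of bottle_1 in the frame of lens between -0.015 and 0.015 m and z of bottle_1 in the frame of lens between -0.015 and 0.015 m and angle between bottle_1's own z axis and vertical between 0.367 and 0.681 rad and x of cap_1 in the frame of lens below -0.115 m and (angle between the x axis of bottle_1 and the y axis of lens, either way round below 0.175 rad or angle between the y axis of bottle_1 and the y axis of lens, either way round below 0.175 rad) and linear speed of bottle_1 below 0.02 m/s and angular speed of bottle_1 below 0.15 rad/s and contact force between the fingers and bottle_1 above 2 N and contact force between bottle_1 and camera_stand below 0.2 N and distance of bottle_2 from where it was at the start of the episode below 0.015 m and angle between bottle_2's own z axis and vertical below 0.1 rad and ((value of joint knob_a above 0.8 rad and horizontal distance between bottle_2 and plate_a below 0.04 m) or (value of joint knob_b above 0.8 rad and horizontal distance between bottle_2 and plate_b below 0.04 m))) or (x of bottle_2 in the frame of lens between -0.135 and -0.085 m and y of bottle_2 in the frame of lens between -0.015 and 0.015 m and z of bottle_2 in the frame of lens between -0.015 and 0.015 m and angle between bottle_2's own z axis and vertical between 0.367 and 0.681 rad and x of cap_2 in the frame of lens below -0.115 m and (angle between the x axis of bottle_2 and the y axis of lens, either way round below 0.175 rad or angle between the y axis of bottle_2 and the y axis of lens, either way round below 0.175 rad) and linear speed of bottle_2 below 0.02 m/s and angular speed of bottle_2 below 0.15 rad/s and contact force between the fingers and bottle_2 above 2 N and contact force between bottle_2 and camera_stand below 0.2 N and distance of bottle_1 from where it was at the start of the episode below 0.015 m and angle between bottle_1's own z axis and vertical below 0.1 rad and ((value of joint knob_a above 0.8 rad and horizontal distance between bottle_1 and plate_a below 0.04 m) or (value of joint knob_b above 0.8 rad and horizontal distance between bottle_1 and plate_b below 0.04 m))))); the arm keeps its last pose, push and grip.
It fails at once if the bottle on the running stirrer is disturbed (both bottles moved by more than 15 mm) (distance of each of bottle_1, bottle_2 from where it was at the start of the episode above 0.015 m).
It fails at once if a bystander is shifted or tipped by more than 20 mm (distance of any of vial, weighing_jar, hygrometer, spatula, reagent, jar, wash_bottle, beaker from where it was at the start of the episode above 0.02 m).
It fails at once if a stirrer is switched over (both knobs below 0.8 rad, or both above 0.25 rad) (value of joint each of knob_a, knob_b below 0.8 rad or value of joint each of knob_a, knob_b above 0.25 rad).
It fails at once if the robot or a bottle touches the camera or its stand (more than 1 N) (contact force between any of the arm, the fingers, bottle_1, bottle_2 and camera_stand above 1 N).
It also fails if it takes over 45 s, if anything falls off the work surface, if the arm or the gripper's body presses on something with over 40 N, if the wrist force passes 120 N, or if a joint passes its speed limit or range.

## Robot

A 6-joint arm with a two-finger parallel gripper is mounted at the origin on the work surface. World frame = base frame: x ahead of the robot, y to its left, z up, the work surface at z = 0. Lengths are in m, angles in rad, forces in N, time in s.
With the tool pointing down it reaches from about 0.275 to 0.75 m from the base axis. Payload 10.2 kg.
Tool frame: the origin (TCP) lies at the centre of the arm's flange, where the gripper is bolted on; the fingertips stand env.tip_extent ahead of it and the grasp point (between the pads) lies 155 mm ahead of it (env.tip_extent is the distance from the TCP to the fingertips, in m); z points along the fingers, y is the line along which they close (so a half turn about z gives the same grasp; the last joint's range is limited). The gripper opens to 85 mm and grips with 20 to 120 N. Pads are 22 mm wide; open, the fingers measure 114 mm over their backs; the gripper's body (76 mm by 85 mm) begins 54 mm behind the grasp point. The pads swing forward as they close: fully open they stand 13 mm farther back than shut.
Start: joints at [1.012, 0.313, 1.498, -0, 1.331, -0.223], TCP at [0.173, 0.496, 0.405] pointing down, gripper open.
Joint ranges: [-2.94, 2.94], [-0.97, 2.17], [0.19, 2.56], [-1.23, 4.37], [0.02, 3.11], [-2.88, 2.88]. Speed limits (rad/s): [2.39, 2.39, 3.01, 3.14, 3.14, 3.14].

## Interface

Orientations are given as a unit quaternion [x, y, z, w].
In Python, from bench import env, vision, job, finder, monitor gives the robot as it stands. Calls block until the motion is done:
- env.reach(position, orientation): joint-space move of the TCP to a pose.
- env.movel(position, velocity=0.15, frame=None, guard=None): straight line of the TCP; frame=None keeps the orientation; velocity is the mean speed in m/s. With guard (N) it stops when the force on the tool has changed by that much, and returns True; else False.
- env.set_joints(angles): joint-space move.
- env.release() and env.close_gripper(effort=None): open the fingers fully, or close them until they stop; effort is the grip in N (None keeps the last).
- env.hold(seconds).
- env.ik(position, orientation): joint angles nearest the present ones, or None.
- vision.grab_frame(name): name is "side" or "top"; returns a dict with "frame" (420x560x3 uint8, red, green, blue), "range_z" (420x560 float32, m along the optical axis (not along the pixel's ray), 0 where there is no reading), "mtx" (3x3 intrinsics, pixels), "view" (4x4, takes a point from world to camera coordinates). Camera axes: x right, y down, z forward; pixel columns grow to the right and rows downward; lengths in m; the calibration is good to about 2 mm. A picture is of the moment at which its call begins.
A pose or a line that the arm cannot do raises env.MotionError and nothing moves.
- job.hand_in(): hands the job in; it is judged then, once.
Trained networks look in the newest picture that a camera, given by its name, has taken for a name from the list of things; names that differ only in an ending like _2 or _b are one class to them, and where a whole thing is asked for, a point or a joint stands for the part that bears it (a point fixed in the world has none). Each returns a list of dicts, best first, with "p" (0 to 1); they miss things now and then, are a little off and sometimes report something else, mostly with a low value. They report only what shows in the picture. A call takes as long as a camera call.
- finder.masks_of(camera, query): "pixels" (420x560 bool, what is visible of it) and "location" ([row, column] in pixels, amid what is visible of it).
- finder.mark_of(camera, query): "location" ([row, column] in pixels: a listed point, or the origin of a listed thing).
Readings, each from a call of its own:
- monitor.get_clock(): time.
- monitor.get_joints(): joint angles.
- monitor.get_qvel(): joint speeds.
- monitor.get_joint_efforts(): joint torques, N m.
- monitor.get_position(): TCP position.
- monitor.get_ee_rot(): TCP orientation.
- monitor.get_contact_force(): force on the tool from outside, world axes, zero at the start.
- monitor.get_ft_torque(): the same for the moment, N m.
- monitor.get_finger_gap(): opening from 0.0 (shut) to 1.0 (fully open).
- monitor.get_gripper_force(): force on a finger pad.
Only numpy, scipy, OpenCV 4.12 (cv2) and the standard library are available. Lean on these libraries where they do the work, as an engineer would, in place of code of your own. Each camera call takes 0.05 s, during which the arm holds its last target. There are 200 camera calls.

## Working session

There is one attempt and no reset: what is moved stays moved. The work goes in short steps, each a Python script; the robot and the scene stay as the last script left them, time stands still between calls to the robot, and variables do not carry over. Pictures are saved under pics/ and viewed, at most 10 in all, crops included, and the job is handed in when it is done.

```bash
mkdir -p pics; cat > h.py <<'E'
import numpy as np, cv2
from bench import env, vision, job, finder, monitor
from scipy.spatial.transform import Rotation as R
def grab(n):
    return vision.grab_frame(n)
def cloud(f):
    d=f["range_z"]; K=f["mtx"]; v,u=np.mgrid[:420,:560]
    p=np.stack([(u-K[0,2])/K[0,0]*d,(v-K[1,2])/K[1,1]*d,d,np.ones_like(d)],-1)
    w=(p@np.linalg.inv(f["view"]).T)[...,:3]; w[d<=0]=np.nan
    return w
def ray(f,rc):
    T=np.linalg.inv(f["view"]); K=f["mtx"]
    d=T[:3,:3]@np.array([(rc[1]-K[0,2])/K[0,0],(rc[0]-K[1,2])/K[1,1],1.]); return T[:3,3],d/np.linalg.norm(d)
def tri(f1,a,f2,b):
    (o,d),(p,e)=ray(f1,a),ray(f2,b)
    s=np.linalg.lstsq(np.stack([d,-e],1),p-o,rcond=None)[0]
    x,y=o+s[0]*d,p+s[1]*e; return (x+y)/2,np.linalg.norm(x-y)
E
python3 - <<'E'
from h import *
for n in ("top","side"):
    f=grab(n); cv2.imwrite(f"pics/{n}0.png",f["frame"][...,::-1]); w=cloud(f)
    print(n,np.linalg.inv(f["view"])[:3,3].round(3),np.linalg.inv(f["view"])[:3,2].round(3))
    for q in "bottle_1 cap_1 plate_a knob_a lens camera_stand vial weighing_jar spatula wash_bottle beaker reagent jar hygrometer".split():
        m=finder.masks_of(n,q) if q not in("plate_a","lens") else []
        k=finder.mark_of(n,q)
        print(q,"M",[(round(x["p"],2),np.round(x["location"]).tolist(),np.nanmedian(w[x["pixels"]],0).round(3).tolist()) for x in m if x["p"]>.3],
          "K",[(round(x["p"],2),np.round(x["location"],1).tolist()) for x in k if x["p"]>.3])
E
```

```text
top [ 0.322 -0.021  1.335] [ 0.163  0.014 -0.987]
bottle_1 M [(0.66, [204.0, 394.0], [0.542, -0.327, 0.169])] K [(0.76, [205.3, 389.8]), (0.52, [198.7, 282.7])]
cap_1 M [(0.76, [204.0, 392.0], [0.541, -0.328, 0.17]), (0.63, [195.0, 283.0], [0.561, -0.017, 0.171]), (0.41, [229.0, 468.0], [0.487, -0.59, 0.056])] K [(0.93, [201.3, 401.9]), (0.74, [215.4, 119.7]), (0.52, [190.0, 283.7])]
plate_a M [] K [(0.92, [206.4, 393.3]), (0.81, [200.8, 284.8]), (0.7, [249.1, 117.4])]Traceback (most recent call last):
  File "<stdin>", line 7, in <module>
ValueError: it knows: beaker, bottle, camera_stand, cap, hygrometer, jar, lens, plate, reagent, spatula, vial, wash_bottle, weighing_jar
```

```bash
python3 - <<'E'
from h import *
for n in ("top","side"):
    f=grab(n); cv2.imwrite(f"pics/{n}0.png",f["frame"][...,::-1]); w=cloud(f)
    print(n,np.linalg.inv(f["view"])[:3,3].round(3),np.linalg.inv(f["view"])[:3,2].round(3))
    for q in "bottle_1 cap_1 plate_a lens camera_stand vial weighing_jar spatula wash_bottle beaker".split():
        m=finder.masks_of(n,q) if q not in("plate_a","lens") else []
        k=finder.mark_of(n,q)
        print(q,"M",[(round(x["p"],2),np.round(x["location"]).tolist(),np.nanmedian(w[x["pixels"]],0).round(3).tolist()) for x in m if x["p"]>.3],
          "K",[(round(x["p"],2),np.round(x["location"],1).tolist()) for x in k if x["p"]>.3])
E
```

```text
top [ 0.322 -0.021  1.335] [ 0.163  0.014 -0.987]
bottle_1 M [(0.94, [201.0, 393.0], [0.542, -0.327, 0.171]), (0.66, [195.0, 283.0], [0.56, -0.017, 0.175])] K [(0.66, [206.1, 390.3]), (0.62, [197.2, 281.8])]
cap_1 M [(0.85, [195.0, 287.0], [0.559, -0.019, 0.171]), (0.68, [203.0, 395.0], [0.544, -0.327, 0.17])] K [(0.62, [192.4, 285.0])]
plate_a M [] K [(0.92, [200.5, 287.4]), (0.67, [206.5, 392.0])]
lens M [] K [(0.92, [177.8, 160.7]), (0.71, [201.0, 286.0]), (0.33, [191.5, 132.5])]
camera_stand M [(0.72, [188.0, 176.0], [0.628, 0.331, 0.012])] K [(0.53, [230.6, 233.2])]
vial M [(0.44, [195.0, 331.0], [0.587, -0.163, 0.055])] K [(0.38, [196.0, 327.1])]
weighing_jar M [(0.51, [232.0, 232.0], [0.487, 0.151, 0.034])] K [(0.73, [230.1, 227.7])]
spatula M [(0.37, [211.0, 118.0], [0.543, 0.496, 0.095])] K [(0.42, [237.1, 328.0])]
wash_bottle M [(0.84, [193.0, 454.0], [0.582, -0.524, 0.113]), (0.51, [186.0, 175.0], [0.628, 0.331, 0.012]), (0.32, [204.0, 394.0], [0.541, -0.327, 0.171])] K []
beaker M [(0.98, [228.0, 467.0], [0.487, -0.59, 0.054])] K [(0.59, [230.5, 455.3])]
side [ 0.318 -0.8
[... 277 characters left out ...]
6, -0.034, 0.163])] K [(0.93, [197.1, 286.5]), (0.71, [138.7, 243.7]), (0.69, [290.6, 315.9]), (0.5, [278.3, 307.9])]
plate_a M [] K [(0.89, [316.5, 311.4]), (0.66, [218.9, 287.0])]
lens M [] K [(0.8, [127.6, 279.3]), (0.46, [142.0, 217.1])]
camera_stand M [] K []
vial M [(0.43, [272.0, 306.0], [0.587, -0.173, 0.044])] K [(0.72, [279.8, 309.7])]
weighing_jar M [(0.43, [205.0, 249.0], [0.486, 0.143, 0.031])] K [(0.65, [207.3, 249.1]), (0.33, [284.4, 267.9])]
spatula M [(0.44, [280.0, 275.0], [0.501, -0.157, 0.004])] K [(0.33, [278.8, 307.1])]
wash_bottle M [(0.92, [401.0, 360.0], [0.577, -0.554, 0.117])] K [(0.83, [411.2, 355.7])]
beaker M [(0.88, [415.0, 318.0], [0.494, -0.547, 0.076])] K []
```

View pics/top0.png

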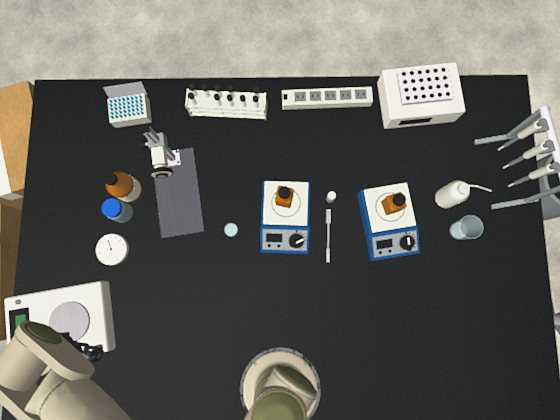

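View pics/side0.png

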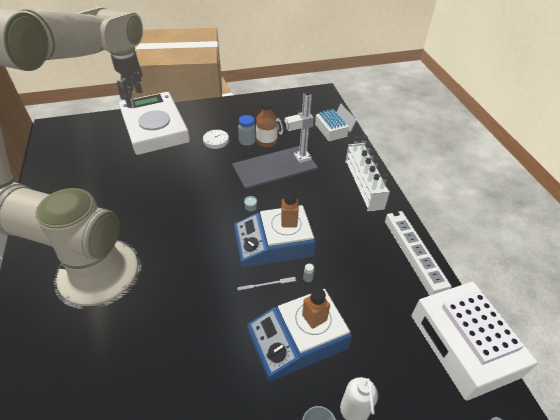

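The top view shows stirrers with plates around (285,205) and (390,205), and knobs at (297,241) and (407,243). The camera head is near (160,165), with its stand plate running (155–205, 150–237). I'll zoom in on the knobs and the camera.

```bash
python3 - <<'E'
from h import *
t=cv2.imread("pics/top0.png"); s=cv2.imread("pics/side0.png")
z=lambda im,r,c,h,w:cv2.resize(im[r:r+h,c:c+w],(400,300),interpolation=cv2.INTER_CUBIC)
a=np.hstack([z(t,220,260,45,60),z(t,220,365,45,60)]); b=np.hstack([z(s,215,225,45,60),z(s,325,245,45,60)])
cv2.imwrite("pics/z1.png",np.vstack([a,b]))
a=np.hstack([z(t,110,100,150,200)[:, :],z(s,80,200,120,160)]); b=np.hstack([z(t,170,255,60,80),z(t,170,360,60,80)])
cv2.imwrite("pics/z2.png",np.vstack([a,b]))
f=grab("top"); g=grab("side"); W=cloud(f); V=cloud(g)
# base plate, camera head & post clouds
P=np.concatenate([W.reshape(-1,3),V.reshape(-1,3)]); 
box=(P[:,0]>.4)&(P[:,0]<.9)&(P[:,1]>.15)&(P[:,1]<.5)
Q=P[box]
bp=Q[(abs(Q[:,2]-.01)<.004)]; print("plate",len(bp)); 
w=W.reshape(-1,3); w=w[(w[:,1]>.2)&(w[:,1]<.43)&(w[:,0]>.45)&(w[:,0]<.85)&(w[:,2]>.007)&(w[:,2]<.014)]
print(cv2.minAreaRect((w[:,:2]*1000).astype(np.float32)))
for nm,C in(("top",W),("side",V)):
    q=C.reshape(-1,3); q=q[(q[:,1]>.15)&(q[:,1]<.48)&(q[:,0]>.5)&(q[:,0]<.9)&(q[:,2]>.1)]
    for lo in np.arange(.1,.34,.03):
        k=q[(q[:,2]>lo)&(q[:,2]<lo+.03)]
        if len(k): print(nm,round(lo,2),len(k),k.min(0).round(3),k.max(0).round(3))
for nm,ctr in(("L",(.56,-.017)),("R",(.541,-.327))):
    for n2,C in(("t",W),("s",V)):
        q=C.reshape(-1,3); near=(abs(q[:,0]-ctr[0])<.11)&(abs(q[:,1]-ctr[1])<.11)
        p=q[near&(abs(q[:,2]-.09)<.006)]; print(nm,n2,"plate",np.median(p[:,2]).round(4),[np.round(x,1) for x in cv2.minAreaRect((p[:,:2]*1000).astype(np.float32))])
        c=q[near&(q[:,2]>.197)]; print(" cap",len(c),np.median(c,0).round(4) if len(c) else 0, c[:,2].max() if len(c) else 0)
E
```

```text
plate 4854
((640.7889404296875, 321.22637939453125), (355.5533752441406, 210.53695678710938), 5.933974266052246)
top 0.1 272 [0.583 0.151 0.101] [0.895 0.48  0.13 ]
top 0.13 159 [0.599 0.151 0.13 ] [0.9   0.48  0.159]
top 0.16 244 [0.605 0.305 0.16 ] [0.749 0.48  0.19 ]
top 0.19 563 [0.622 0.307 0.19 ] [0.75  0.396 0.22 ]
top 0.22 45 [0.715 0.338 0.221] [0.736 0.357 0.249]
top 0.25 56 [0.714 0.338 0.25 ] [0.737 0.358 0.279]
top 0.28 57 [0.715 0.338 0.28 ] [0.737 0.362 0.289]
side 0.1 282 [0.583 0.15  0.1  ] [0.897 0.48  0.13 ]
side 0.13 145 [0.605 0.151 0.13 ] [0.899 0.48  0.16 ]
side 0.16 298 [0.607 0.303 0.16 ] [0.751 0.48  0.19 ]
side 0.19 313 [0.623 0.307 0.19 ] [0.749 0.394 0.219]
side 0.22 63 [0.714 0.337 0.22 ] [0.736 0.359 0.25 ]
side 0.25 63 [0.715 0.337 0.252] [0.736 0.359 0.28 ]
side 0.28 28 [0.713 0.338 0.281] [0.736 0.362 0.286]
L t plate 0.0903 [array([562.3, -22.1]), array([134.8, 135. ]), np.float64(87.7)]
 cap 109 [ 0.5709 -0.0168  0.2023] 0.20758099432237853
L s plate 0.0904 [array([542. , -22.2]), array([138.3, 171.9]), np.float64(87.7)]
 cap 90 [ 0.5696 -0.019   0.202 ] 0.20561622051947148
R t plate 0.09 [array([ 525.9, -341.2]), array([177.3, 135.7]), np.float64(9.0)]
 cap 115 [ 0.5493 -0.3371  0.2019] 0.2075541347824026
R s plate 0.0906 [array([ 522.4, -341.4]), array([182.3, 136.3]), np.float64(8.2)]
 cap 154 [ 0.5475 -0.3383  0.2023] 0.20606830812545673
```

View pics/z1.png

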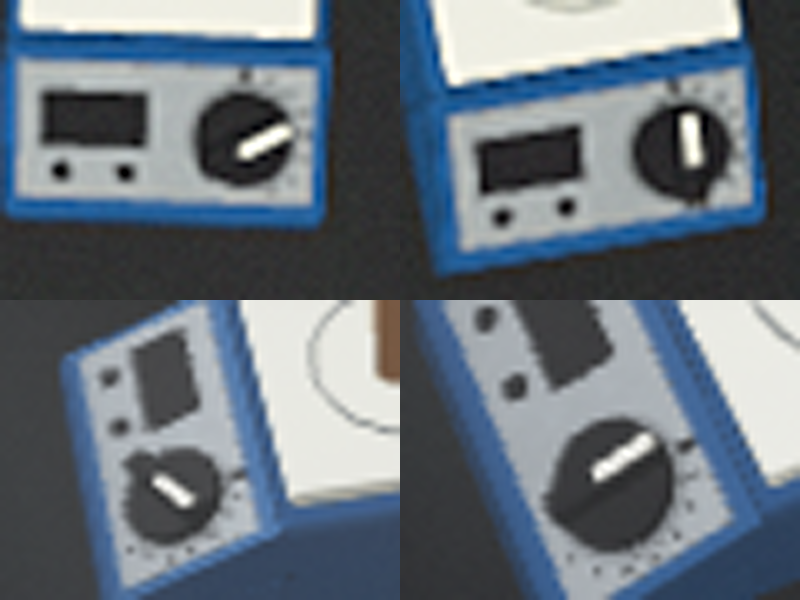

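View pics/z2.png

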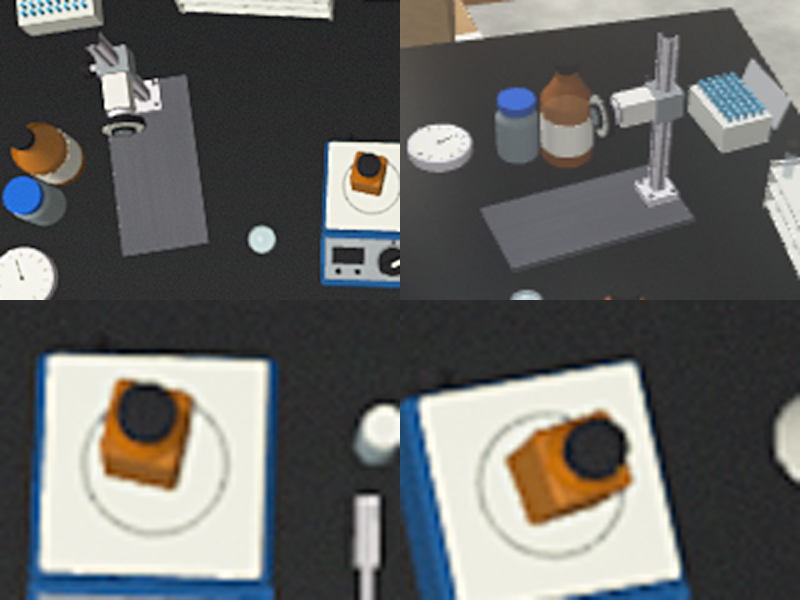

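Left stirrer's knob is turned well clockwise (pointer at about (265,140) in the crop), so it is running. Right stirrer's pointer lines up with its off mark (crop (690,130), mark (672,85)), so I take the right bottle. Next I measure the bottle's yaw and the lens frame.

```bash
python3 - <<'E'
from h import *
f=grab("top"); g=grab("side"); W=cloud(f); V=cloud(g)
for nm,c0 in(("R",(.548,-.338)),("L",(.57,-.018))):
  S=np.concatenate([W.reshape(-1,3),V.reshape(-1,3)]); S=S[(np.hypot(S[:,0]-c0[0],S[:,1]-c0[1])<.045)]
  B=S[(S[:,2]>.10)&(S[:,2]<.164)][:,:2]; C=S[S[:,2]>.196]
  # fit: square of half 24 with centre+yaw, points on outline
  from scipy.optimize import least_squares
  def res(p):
    a=p[2]; d=B-p[:2]; l=np.abs(d@np.array([[np.cos(a),-np.sin(a)],[np.sin(a),np.cos(a)]])); return l.max(1)-.024
  best=min((least_squares(res,[*c0,a],loss="soft_l1",f_scale=.002) for a in np.arange(0,1.57,.3)),key=lambda r:r.cost)
  print(nm,len(B),best.x.round(4),np.rad2deg(best.x[2])%90,"rms",np.sqrt(np.mean(best.fun**2)),"cap",cv2.minEnclosingCircle((C[:,:2]*1000).astype(np.float32)),np.median(C[:,2]))
# stand plate
for n,C in(("t",W),("s",V)):
  m=((abs(C[...,2]-.010)<.0045)&(C[...,0]>.45)&(C[...,0]<.82)&(C[...,1]>.22)&(C[...,1]<.42)).astype(np.uint8)
  m=cv2.morphologyEx(m,cv2.MORPH_OPEN,np.ones((5,5),np.uint8))
  k,l,st,_=cv2.connectedComponentsWithStats(m); i=1+st[1:,4].argmax(); q=C[l==i]
  print(n,cv2.minAreaRect((q[:,:2]*1000).astype(np.float32)))
# post
P=np.concatenate([W.reshape(-1,3),V.reshape(-1,3)]); 
q=P[(P[:,2]>.225)&(P[:,0]>.68)&(P[:,0]<.76)&(P[:,1]>.3)&(P[:,1]<.39)]; print("post",cv2.minAreaRect((q[:,:2]*1000).astype(np.float32)))
q=P[(P[:,2]>.12)&(P[:,0]>.58)&(P[:,0]<.66)&(P[:,1]>.3)&(P[:,1]<.39)]
print("ring",len(q),np.percentile(q,[0,2,50,98,100],0).round(4).tolist())
kt,ks=finder.mark_of("top","lens"),finder.mark_of("side","lens")
for a in kt[:2]:
  for b in ks[:3]: print("lens",a["p"],b["p"],[np.round(x,4) for x in tri(f,a["location"],g,b["location"])])
np.save("ring.npy",q); print(env.tip_extent)
E
```

```text
R 494 [ 0.5487 -0.337   0.3006] 17.225172197027536 rms 0.001161824902665712 cap ((547.338623046875, -338.21942138671875), 17.978965759277344) 0.20209019952772744
L 336 [ 0.5719 -0.0159 -0.236 ] 76.47867634232938 rms 0.0015136239307473674 cap ((570.3785400390625, -17.36419105529785), 17.720579147338867) 0.2019676532414254
t ((580.407470703125, 341.6991882324219), (38.571834564208984, 104.21728515625), 64.00028228759766)
s ((555.3189086914062, 315.28619384765625), (186.68016052246094, 105.83692932128906), 66.07191467285156)
post ((725.57763671875, 349.5233459472656), (23.916851043701172, 26.55280113220215), 4.325091361999512)
ring 467 [[0.6205, 0.3029, 0.1488], [0.6218, 0.3054, 0.1588], [0.6339, 0.329, 0.1928], [0.6592, 0.3604, 0.2108], [0.6599, 0.3653, 0.2155]]
lens 0.6 0.73 [array([0.6252, 0.3378, 0.1667]), np.float64(0.0094)]
lens 0.6 0.48 [array([0.6107, 0.3502, 0.1253]), np.float64(0.0393)]
0.1734
```

```bash
python3 - <<'E'
from h import *
f=grab("top"); g=grab("side")
for n,f,sl in(("top",f,(slice(140,245),slice(150,212))),("side",g,(slice(140,192),slice(225,322)))):
  im=f["frame"].astype(int); mk=np.zeros((420,560),np.uint8); mk[sl]=1
  s=im.sum(2); m=mk*((s>190)&(s<330)&(np.ptp(im,axis=2)<25)).astype(np.uint8)
  k,l,st,_=cv2.connectedComponentsWithStats(m); i=1+st[1:,4].argmax(); v,u=np.nonzero(l==i)
  P=[]
  for a,b in zip(v,u):
    o,d=ray(f,(a,b)); P.append((o+d*(.01-o[2])/d[2])[:2])
  P=np.array(P); print(n,len(P),cv2.minAreaRect((P*1000).astype(np.float32)))
  # long-edge line fits: left edge/right edge per x-slice
  for fn in(np.argmin,np.argmax):
    E=[]
    for x in np.arange(.49,.62,.004):
      k=P[abs(P[:,0]-x)<.002]
      if len(k)>5: E.append(k[fn(k[:,1])])
    E=np.array(E); c=np.polyfit(E[:,0],E[:,1],1); r=E[:,1]-np.polyval(c,E[:,0]); c=np.polyfit(E[abs(r)<.004][:,0],E[abs(r)<.004][:,1],1)
    print("  edge yaw",np.rad2deg(np.arctan(c[0])).round(2),"y at .55",np.polyval(c,.55).round(4),len(E))
q=np.load("ring.npy")
for yaw in(5,7,9,11):
  a=np.deg2rad(yaw); ex=np.array([np.cos(a),np.sin(a)]); ey=np.array([-np.sin(a),np.cos(a)])
  L=np.array([.7256,.3495])-.105*ex
  t=q[:,:2]-L; X=t@ex; Y=t@ey; r=X<.012
  print(yaw,L.round(4),"X",np.percentile(X,[0,3,10]).round(4),"ringY",np.percentile(Y[r],[0,3,97,100]).round(4),"ringZ",np.percentile(q[r,2],[0,3,97,100]).round(4))
E
```

```text
top 2985 ((613.1332397460938, 334.55859375), (286.68768310546875, 142.82217407226562), 9.249822616577148)
  edge yaw 9.02 y at .55 0.2537 33
  edge yaw 8.87 y at .55 0.3939 33
side 1927 ((616.9703369140625, 334.8457946777344), (294.367919921875, 159.58529663085938), 9.83299446105957)
  edge yaw 8.99 y at .55 0.247 33
  edge yaw 8.49 y at .55 0.393 33
5 [0.621  0.3403] X [-0.0006  0.0009  0.0024] ringY [-0.0386 -0.034   0.0187  0.024 ] ringZ [0.1488 0.1582 0.2083 0.2113]
7 [0.6214 0.3367] X [-0.0005  0.0009  0.0021] ringY [-0.0353 -0.032   0.022   0.0274] ringZ [0.1488 0.1582 0.209  0.2135]
9 [0.6219 0.3331] X [-0.0006  0.001   0.002 ] ringY [-0.0319 -0.0291  0.0253  0.0308] ringZ [0.1488 0.1582 0.2088 0.2135]
11 [0.6225 0.3295] X [-0.0009  0.0009  0.002 ] ringY [-0.0285 -0.0258  0.0286  0.0342] ringZ [0.1488 0.1582 0.2087 0.2135]
```

```bash
cat >> h.py <<'E'
YB=np.deg2rad(17.2); BOT=np.array([.548,-.3375,.0902]); H=.064+.155
YL=np.deg2rad(9.); LENS=np.array([.621,.3345,.181])
EX=np.array([np.cos(YL),np.sin(YL),0]); EY=np.array([-np.sin(YL),np.cos(YL),0]); UZ=np.array([0,0,1.])
def tool(zt,yt): return R.from_matrix(np.stack([np.cross(yt,zt),yt,zt],1)).as_quat()
def gy(k): a=YB+k*np.pi/2; return np.array([np.cos(a),np.sin(a),0])
ZB=np.cos(np.pi/6)*UZ-np.sin(np.pi/6)*EX
BF=LENS-.11*EX
E
python3 - <<'E'
from h import *
for k in range(4):
    q=tool(-UZ,gy(k)); print("grasp",k,[None if (j:=env.ik(BOT+UZ*(H+d),q)) is None else np.round(j,2).tolist() for d in(0,.19)])
for s in(1,-1):
    q=tool(-ZB,s*EY)
    for d in(np.zeros(3),.12*UZ-.04*EX): print("final",s,None if (j:=env.ik(BF+ZB*H+d,q)) is None else np.round(j,2).tolist())
E
```

```text
grasp 0 [[-0.73, 0.65, 1.23, -0.0, 1.26, -1.03], [-0.73, 0.56, 0.89, -0.0, 1.69, -1.03]]
grasp 1 [[-0.73, 0.65, 1.23, -0.0, 1.26, -2.6], [-0.73, 0.56, 0.89, -0.0, 1.69, -2.6]]
grasp 2 [[-0.73, 0.65, 1.23, -0.0, 1.26, 2.11], [-0.73, 0.56, 0.89, -0.0, 1.69, 2.11]]
grasp 3 [[-0.73, 0.65, 1.23, -0.0, 1.26, 0.54], [-0.73, 0.56, 0.89, -0.0, 1.69, 0.54]]
final 1 [0.43, 0.23, 1.73, -0.21, 0.68, -1.17]
final 1 [0.45, 0.06, 1.61, -0.18, 0.98, -1.21]
final -1 [0.43, 0.23, 1.73, -0.21, 0.68, 1.97]
final -1 [0.45, 0.06, 1.61, -0.18, 0.98, 1.93]
```

```bash
python3 - <<'E'
from h import *
q=tool(-UZ,gy(0)); env.release()
env.reach(BOT+UZ*(H+.15),q)
print("stop",env.movel(BOT+UZ*H,velocity=.12,guard=8))
print(monitor.get_position(),monitor.get_contact_force())
env.close_gripper(effort=60); env.hold(.3)
print(monitor.get_finger_gap(),monitor.get_gripper_force(),monitor.get_contact_force())
env.movel(BOT+UZ*(H+.03),velocity=.06); env.hold(.2)
print(monitor.get_finger_gap(),monitor.get_gripper_force(),monitor.get_contact_force(),monitor.get_clock())
s=grab("side"); t=grab("top")
cv2.imwrite("pics/g.png",np.hstack([cv2.resize(x["frame"][a:a+120,b:b+120,::-1],(400,400),interpolation=cv2.INTER_CUBIC) for x,a,b in((s,240,250),(t,140,330))]))
E
```

```text
stop False
[ 0.5481017  -0.33752997  0.30998062] [-0.20425657  0.06823631 -1.76938602]
0.5510919281331503 63.008798360824585 [-1.78165861  0.24415811  5.11924617]
0.5512773875107002 62.435892820358276 [ 0.35293496 -0.34547526 -2.32391887] 9.0583
```

View pics/g.png

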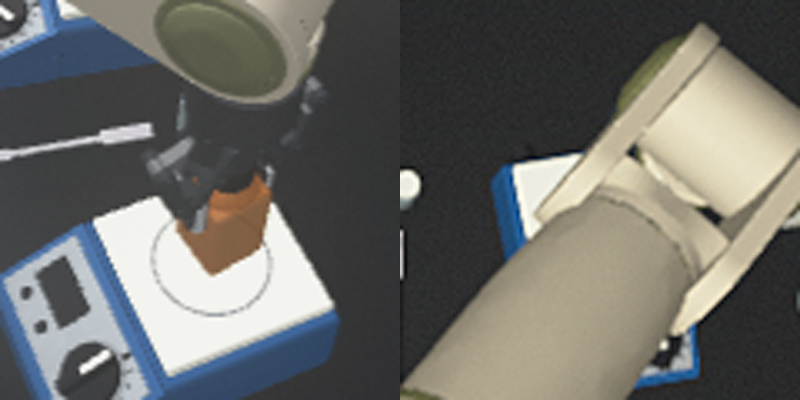

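The side view shows the bottle in the fingers, lifted off the plate and upright (around (225,220)). Next I carry it over and present it.

```bash
python3 - <<'E'
from h import *
env.movel(BOT+UZ*(H+.19),velocity=.12)
q=tool(-ZB,EY)
env.reach(BF+ZB*H+.12*UZ-.04*EX,q)
env.movel(BF+ZB*H,velocity=.06); env.hold(.5)
print(monitor.get_position()-BF-ZB*H,monitor.get_finger_gap(),monitor.get_gripper_force(),monitor.get_contact_force(),monitor.get_clock())
s=grab("side"); t=grab("top")
cv2.imwrite("pics/p.png",np.hstack([cv2.resize(x["frame"][a:a+120,b:b+120,::-1],(400,400),interpolation=cv2.INTER_CUBIC) for x,a,b in((s,90,205),(t,130,130))]))
for n,f in(("s",s),("t",t)):
    w=cloud(f); im=f["frame"].astype(int)
    d=w-BF; near=(np.linalg.norm(d,axis=-1)<.14)&(im[...,0]-im[...,2]>35)
    p=d[near]; XB=np.cross(EY,ZB)
    if len(p): 
        l=np.stack([p@XB,p@EY,p@ZB],1); print(n,len(l),"bottle-frame pct",np.percentile(l,[1,10,50,90,99],0).round(4).tolist())
        np.save(f"b_{n}.npy",l)
for n in("side","top"): print(n,[(round(m["p"],2),np.round(m["location"],1).tolist()) for m in finder.mark_of(n,"bottle_1")])
E
```

```text
[ 5.10243434e-06  4.72412883e-07 -7.27337062e-06] 0.553189010156369 62.34481930732727 [-0.43626867  0.27563614 -1.24861475] 15.725
s 238 bottle-frame pct [[-0.0213, -0.0459, 0.0039], [-0.0183, -0.0259, 0.0114], [0.0071, -0.023, 0.0388], [0.0225, -0.0086, 0.0779], [0.0243, 0.0155, 0.0999]]
t 275 bottle-frame pct [[0.0045, -0.0264, 0.0129], [0.0117, -0.0245, 0.0214], [0.0222, -0.007, 0.0669], [0.0248, 0.0161, 0.0833], [0.0254, 0.0225, 0.0956]]
side [(0.82, [134.5, 249.4]), (0.64, [222.0, 291.0])]
top [(0.58, [214.4, 165.1]), (0.57, [200.4, 283.3])]
```

View pics/p.png

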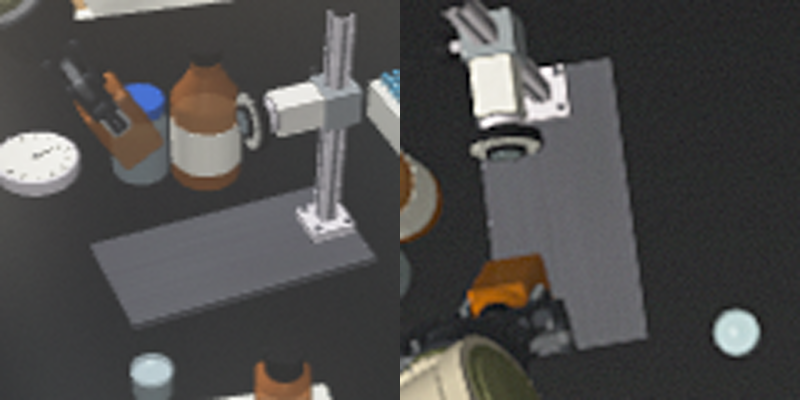

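The bottle is held tilted, base towards the lens, and clear of the camera (side crop (130,120), ring at (248,122)). I run a quick slip check before handing in.

```bash
python3 - <<'E'
from h import *
l=np.vstack([np.load("b_s.npy"),np.load("b_t.npy")]); b=l[(l[:,2]>.008)&(l[:,2]<.074)]
for i,j in((0,1),(1,0)):
    s=np.sign(np.median(b[:,i]))if i==0 else -1
    k=b[(abs(s*b[:,i]-.024)<.006)&(abs(b[:,j])<.019)]
    A=np.c_[k[:,j],k[:,2],np.ones(len(k))]; c=np.linalg.lstsq(A,k[:,i],rcond=None)[0]
    print("face","xy"[i],len(k),"yaw,tilt deg",np.rad2deg(c[:2]).round(1),"offset",c[2].round(4))
print("zmin",np.percentile(l[:,2],[0,1]),monitor.get_qvel(),monitor.get_gripper_force())
E
```

```text
face x 114 yaw,tilt deg [-0.2 -0.4] offset 0.0245
face y 152 yaw,tilt deg [-1.4  0.3] offset -0.0241
zmin [0.00199797 0.00666079] [-0.00180407  0.00059801 -0.00066349  0.00046086  0.0004502   0.00017394] 62.34536647796631
```

```bash
python3 -c "
from h import *
print(job.hand_in())"
```

```text
the job is handed in; nothing more can be done
None
```

I took the bottle off the switched-off (right-hand) stirrer and handed the job in, though no verdict came back. It was held still about 11 cm in front of the lens, leaning about 30° with a flat side square to it.

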